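# Sort pots and bottles into rack and caddy beside the microscope

### The arm

A 6-joint arm with a two-finger parallel gripper is mounted at the origin on a cart in front of the work surface, level with it; the furniture and walls round the work are solid. World frame = base frame: x ahead of the robot, y to its left, z up, the work surface at z = 0. Lengths are in m, angles in rad, forces in N, time in s.
With the tool pointing down it reaches from about 0.225 to 0.875 m from the base axis. Payload 3.4 kg.
Tool frame: the origin (TCP) lies between the finger pads; the fingertips stand 14 mm ahead of it and the grasp point (between the pads) lies 5 mm behind it; z points along the fingers, y is the direction in which the jaws open and shut (so a half turn about z gives the same grasp; the last joint's range is limited). The gripper opens to 85 mm and grips with 20 to 120 N. Pads are 22 mm wide; open, the fingers measure 114 mm over their backs; the gripper's body (76 mm by 85 mm) begins 54 mm behind the grasp point. The pads swing forward as they close: fully open they stand 13 mm farther back than shut.
Start: joints at [1.199, 0.276, 1.505, -0, 1.361, -0.121], TCP at [0.143, 0.557, 0.245] pointing down, gripper open.
Joint ranges: [-2.89, 2.89], [-0.75, 2.08], [0.22, 2.7], [-1.18, 4.32], [0.11, 2.71], [-2.7, 2.7]. Speed limits (rad/s): [2.57, 2.57, 3.14, 3.14, 3.14, 3.14].

### API

Orientations are given as a unit quaternion [w, x, y, z].
In Python, from rig import manip, get_image, job gives the robot as it stands. The module is installed in compiled form; this text tells all that it offers.
- The arm moves only by the tool step_arm, never from a script. Its argument "moves" is one flat list of numbers, 5 for each row, row after row: the shift along the tool's x, y, z as a fraction of full scale, then the turn about the tool's z as a fraction of full scale, then the gripper's target within -1 to 1 (shut at 1, half-way at 0, fully open at -1). In form: [dx, dy, dz, twist, hand, dx, dy, dz, twist, hand, ...]. A call has 1 to 5 rows; each row is the pose to reach, as a shift and turn from the pose commanded when the call began, along the tool's axes at that moment, turning the shorter way round; what a row does not reach only later rows make up. Full scale, the value 1, is 500 mm for a shift and pi rad for a turn. A row lasts 1/10 s, in which the tool goes at most 50 mm and 8.59 degrees, less where a joint would pass 70% of its speed; a pose out of reach is approached as far as the arm can. A call with a number of a shift or a turn outside -1 to 1 is refused whole. A call with a gripper value outside its range is refused whole. The fingers move at their own pace and stop on an object; "force" is the grip in N (left out, the last holds). Time passes only in rows, so rows that repeat a pose let the fingers close. It gives the time, the measured TCP pose, the force and the opening at its end, in the units of the state.
- manip.get_state(): the state, without advancing time (a new reading comes with each control period).
- get_image(name): name is "scene" or "side" or "wrist"; returns a dict with "frame" (480x640x3 uint8, blue, green, red), "fx", "fy", "cx", "cy" (pixels), "rvec" (rotation vector, rad) and "tvec" (3), from world to camera coordinates, as OpenCV has them; the wrist camera has in their place "T_tool_cam" (4x4, takes a point from camera to tool coordinates, whose origin is the TCP and whose axes are the flange's). Camera axes: x right, y down, z forward; pixel columns grow to the right and rows downward; lengths in m; the calibration is good to about 2 mm. A picture is of the moment at which its call begins: read the wrist's pose just before it. There is no depth.
- job.sign_off(): hands the job in, once; it reports no verdict.
The state is a dict: "clock": time; "qpos": joint angles; "qd": joint speeds; "effort": joint torques, N m; "position": TCP position; "ee_rot": TCP orientation; "contact_force": force on the tool from outside, world axes, zero at the start; "moment": the same for the moment, N m; "width": finger opening in m.
Only numpy, scipy, OpenCV 4.12 (cv2) and the standard library are available. Lean on these libraries where they do the work, as an engineer would, in place of code of your own. Each camera call takes 0.05 s, during which the arm holds its last target. There are 200 camera calls.

### The job

Sort the containers on the bench to the left of the microscope: stand the two sample pots in the round wells of the white specimen rack, one pot in each well (either way round), and stand the two bottles in the metal bottle caddy, the tall dropper bottle in its longer bay and the small oil bottle in its shorter bay. Never tip a container over, and leave the timer and the little cover-slip box where they are.

Things in the scene. Friction and masses are not known exactly. Their poses are not given: they have to be found in the camera images.
- stain_bottle: tall brown glass bottle with a narrow rubber dropper on top, 38 mm diameter, 94 mm tall, 70 g, standing on the bench, loose. The straight body reaches up to about 60 mm, the dropper above is 13 to 21 mm wide. Origin: centre of its underside, z up. Grip the body from above.
- oil_bottle: small brown bottle with a flat screw cap, 29 mm diameter, 58 mm tall, 35 g, standing on the bench, loose. The body reaches up to 50 mm, the cap above is 16 mm wide. Origin: centre of its underside, z up. Grip the body from above.
- pot_a: white sample pot with a wide screw cap: body 33 mm diameter, cap 38 mm diameter from 42 to 54 mm above its underside, 54 mm tall, 22 g, standing on the bench, loose. Origin: centre of its underside, z up. Grip it from above by the cap.
- pot_b: a second sample pot of the same shape and size as pot_a (the two are interchangeable; only the lid differs in looks). Origin: centre of its underside, z up.
- specimen_rack: low white block 70 x 128 x 20 mm, fixed to the bench, long side along its own y, with two equal round wells 52 mm in diameter, open at the top, well floor 4 mm above the bench, rim 20 mm above the bench. Origin: centre of its underside. The well centres lie on its own y axis at y = -31 mm and y = +31 mm (x = 0). A small card is on its front (-x) side.
- bottle_caddy: low grey metal tray 70 x 128 x 20 mm, fixed to the bench, long side along its own y, divided across into two rectangular bays, open at the top; walls 4 mm thick, rim 20 mm above the bench, bay floors 4 mm above the bench. Origin: centre of its underside. Longer bay: 62 mm (x) by 70 mm (y), centre at own y = -25 mm; shorter bay: 62 mm (x) by 46 mm (y), centre at own y = +37 mm (both x = 0).
- timer: white bench timer with a display, 66 x 62 x 22 mm, lying flat, loose; a bystander, to be left alone. Origin: centre of its underside.
- coverslip_box: little white box of cover slips, 29 x 29 x 21 mm, loose; a bystander, to be left alone. Origin: centre of its underside.
- microscope: large fixed microscope with a camera on top, on the bench straight ahead of the robot, to the right of the work. Origin: at its foot on the bench. It covers roughly x 0.20 to 0.58 m and y -0.15 to +0.12 m (its upper part, above 0.2 m, reaches only to y = +0.05) and is 0.6 m tall; keep the arm clear of it.
Things that resemble listed ones, but are neither listed nor needed, are in the scene too. Of the things like the pot_a, leave any that is green; of the rest the smaller one is meant.

How it is judged:
At the end, for the whole second after the job is handed in: One pot in each rack well (within 13 mm of its axis), dropper bottle in the caddy's longer bay, oil bottle in the shorter; undersides within 4 mm of the floors, upright within 0.15 rad, released, at rest; timer and cover-slip box within 30 mm of their starts (x of stain_bottle in the frame of bottle_caddy between -0.016 and 0.016 m and y of stain_bottle in the frame of bottle_caddy between -0.044 and -0.006 m and z of stain_bottle in the frame of bottle_caddy between 0.001 and 0.008 m and x of oil_bottle in the frame of bottle_caddy between -0.02 and 0.02 m and y of oil_bottle in the frame of bottle_caddy between 0.025 and 0.049 m and z of oil_bottle in the frame of bottle_caddy between 0.001 and 0.008 m and ((x of pot_a in the frame of specimen_rack between -0.013 and 0.013 m and y of pot_a in the frame of specimen_rack between -0.044 and -0.018 m and z of pot_a in the frame of specimen_rack between 0.001 and 0.008 m and x of pot_b in the frame of specimen_rack between -0.013 and 0.013 m and y of pot_b in the frame of specimen_rack between 0.018 and 0.044 m and z of pot_b in the frame of specimen_rack between 0.001 and 0.008 m) or (x of pot_a in the frame of specimen_rack between -0.013 and 0.013 m and y of pot_a in the frame of specimen_rack between 0.018 and 0.044 m and z of pot_a in the frame of specimen_rack between 0.001 and 0.008 m and x of pot_b in the frame of specimen_rack between -0.013 and 0.013 m and y of pot_b in the frame of specimen_rack between -0.044 and -0.018 m and z of pot_b in the frame of specimen_rack between 0.001 and 0.008 m)) and angle between each of stain_bottle, oil_bottle, pot_a, pot_b's own z axis and vertical below 0.15 rad and linear speed of each of stain_bottle, oil_bottle, pot_a, pot_b below 0.02 m/s and angular speed of each of stain_bottle, oil_bottle, pot_a, pot_b below 0.3 rad/s and distance of each of timer, coverslip_box from where it was at the start of the episode below 0.03 m); the robot touches nothing.
It fails at once if a pot or bottle is tipped over (more than 0.8 rad from upright) (angle between any of stain_bottle, oil_bottle, pot_a, pot_b's own z axis and vertical above 0.8 rad).
It fails at once if the timer or the cover-slip box is pushed more than 30 mm from its place (distance of any of timer, coverslip_box from where it was at the start of the episode above 0.03 m).
It also fails if it takes over 104 s, if anything falls off the work surface, if the arm or the gripper's body presses on something with over 40 N, if the wrist force passes 120 N, or if a joint passes its speed limit or range.

## Working session

There is one attempt and no reset: what is moved stays moved. The work goes in short steps, Python scripts to look and compute and a tool call to move; the robot and the scene stay as the last step left them, time stands still between calls to the robot, and variables do not carry over. Pictures are saved under pics/ and viewed, about 12 in all and at most 16, crops included, and the job is handed in when it is done.

Besides the shell and the picture viewer there is one more tool, called in YAML: its name, and indented under it one key for each argument. step_arm: Moves the arm, as the interface text tells. Its arguments: {"type":"object","properties":{"moves":{"type":"array","items":{"type":"number","minimum":-1,"maximum":1}},"force":{"type":"number"}},"required":["moves"]}

```bash
mkdir -p pics; cat > h.py <<'E'
import numpy as np, cv2
from rig import manip, get_image, job
from scipy.spatial.transform import Rotation as R
def snap(n,f):
    s=manip.get_state(); im=get_image(n); cv2.imwrite('pics/'+f,im['frame'])
    if n=='wrist':
        T=np.eye(4); q=s['ee_rot']; T[:3,:3]=R.from_quat([q[1],q[2],q[3],q[0]]).as_matrix(); T[:3,3]=s['position']
        im['Twc']=T@np.array(im['T_tool_cam'])
    else:
        T=np.eye(4); Rm=cv2.Rodrigues(np.array(im['rvec'],float))[0]
        T[:3,:3]=Rm.T; T[:3,3]=-Rm.T@np.array(im['tvec']).ravel(); im['Twc']=T
    np.savez('pics/'+f[:-4]+'.npz',T=im['Twc'],k=[im['fx'],im['fy'],im['cx'],im['cy']])
    return im
def pt(f,u,v,z):
    d=np.load('pics/'+f+'.npz'); fx,fy,cx,cy=d['k']; T=d['T']
    r=T[:3,:3]@np.array([(u-cx)/fx,(v-cy)/fy,1]); o=T[:3,3]
    return (o+r*(z-o[2])/r[2])
def proj(f,p):
    d=np.load('pics/'+f+'.npz'); fx,fy,cx,cy=d['k']; c=np.linalg.inv(d['T'])@np.append(p,1)
    return np.round([fx*c[0]/c[2]+cx,fy*c[1]/c[2]+cy],1)
def st():
    s=manip.get_state(); print({k:np.round(s[k],4).tolist() for k in ['clock','position','ee_rot','width','qpos','contact_force']})
    return s
E
python3 - <<'E'
from h import *
st()
for n in ['scene','side','wrist']:
    i=snap(n,n+'0.png'); print(n,i['Twc'].round(3).tolist())
E
```

```text
{'clock': 0.0, 'position': [0.1425, 0.5565, 0.2444], 'ee_rot': [-0.0002, 0.1251, 0.9921, -0.0009], 'width': 0.0854, 'qpos': [1.199, 0.2766, 1.5061, -0.0, 1.3607, -0.121], 'contact_force': [-0.0336, -0.8979, 0.402]}
scene [[0.601, -0.628, 0.495, -0.021], [-0.799, -0.486, 0.354, -0.183], [0.018, -0.608, -0.794, 0.828], [0.0, 0.0, 0.0, 1.0]]
side [[-0.999, 0.036, -0.031, 0.49], [0.047, 0.64, -0.767, 0.868], [-0.008, -0.767, -0.641, 0.593], [0.0, 0.0, 0.0, 1.0]]
wrist [[0.248, 0.928, 0.278, 0.071], [0.969, -0.238, -0.072, 0.575], [-0.0, 0.287, -0.958, 0.374], [0.0, 0.0, 0.0, 1.0]]
```

View pics/scene0.png

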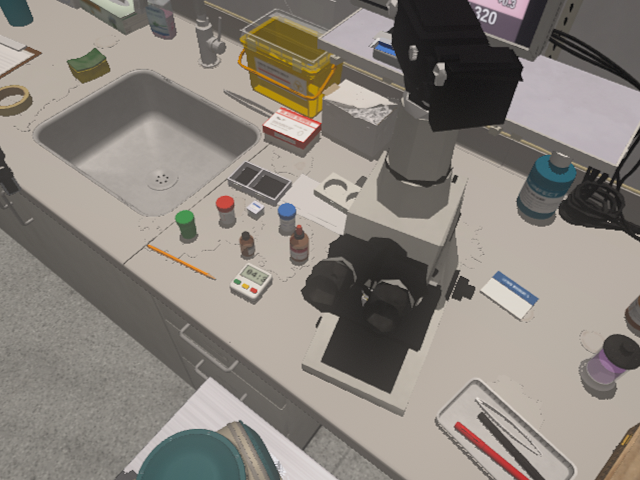

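View pics/wrist0.png

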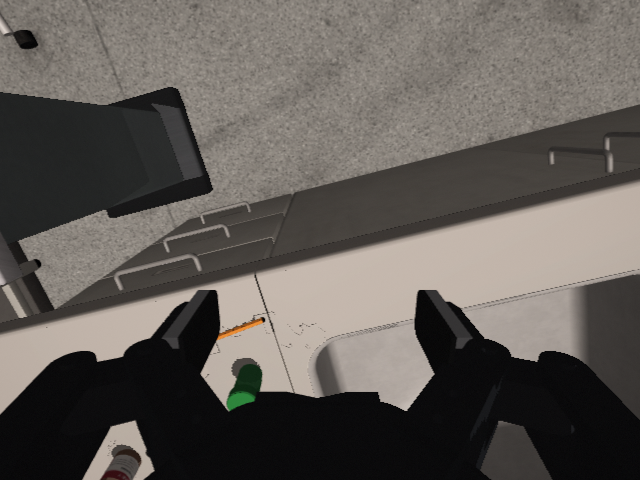

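View pics/side0.png

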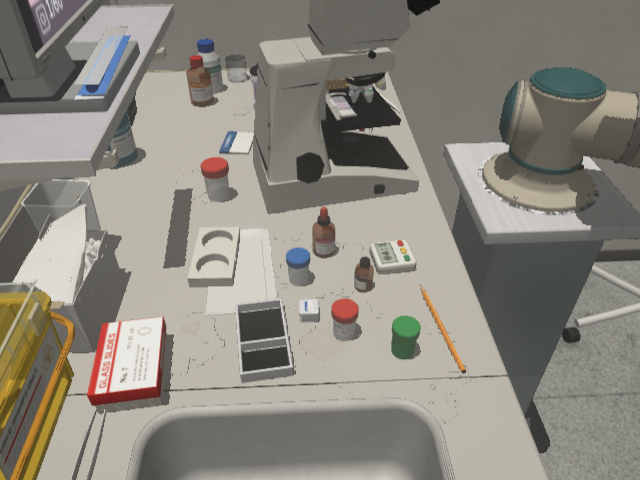

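Side view: candidate pots are blue lid (298,265), red lid (344,318), green lid (405,337, excluded) and far red lid (215,178). The far one looks as big despite being farther away, so it is the larger one. I'll confirm that in crops.

```bash
python3 - <<'E'
import cv2
a=cv2.imread('pics/side0.png')[140:390,180:440]; cv2.imwrite('pics/c1.png',cv2.resize(a,None,fx=2.4,fy=2.4,interpolation=2)[:600])
b=cv2.imread('pics/scene0.png')[150:310,165:375]; cv2.imwrite('pics/c2.png',cv2.resize(b,None,fx=3.75,fy=3.75,interpolation=2))
E
```

```text
(no output)
```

View pics/c1.png

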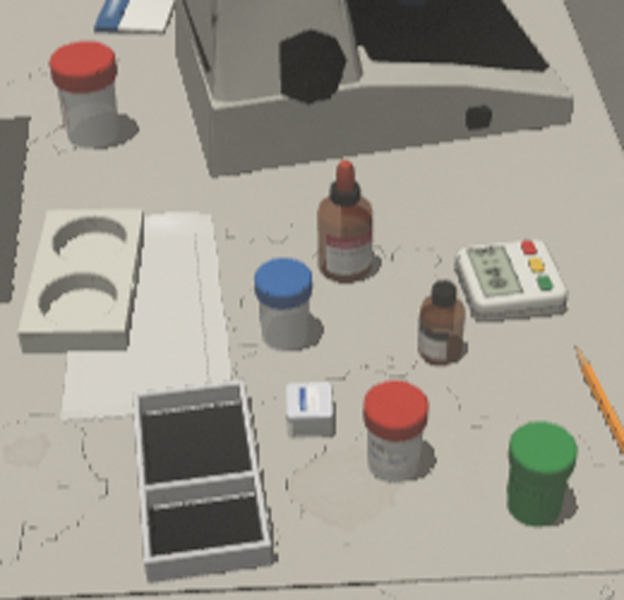

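View pics/c2.png

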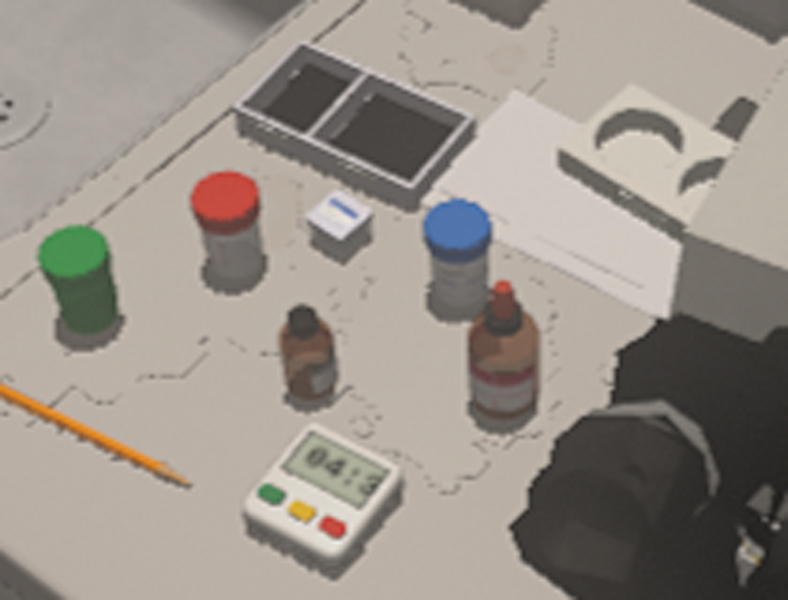

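```bash
python3 - <<'E'
from h import *
a=lambda u,v,z:pt('side0',180+u/2.4,140+v/2.4,z)
b=lambda u,v,z:pt('scene0',165+u/3.75,150+v/3.75,z)
P=lambda n,*x:print(n,*[np.round(i[:2],4).tolist() for i in x])
P('blue',a(283,275,.054),b(458,222,.054))
P('red',a(395,402,.054),b(226,195,.054))
P('stain',a(345,166,.092),b(503,288,.092))
P('oil',a(443,289,.058),b(302,315,.058))
P('rack',*[a(u,v,.02) for u,v in [(45,211),(143,210),(128,332),(21,332)]])
P('rackscene',*[b(u,v,.02) for u,v in [(630,87),(560,152),(687,222)]])
P('caddy',*[a(u,v,.02) for u,v in [(136,397),(241,383),(270,547),(147,560)]])
P('caddyscene',*[b(u,v,.02) for u,v in [(308,46),(473,120),(410,186),(238,108)]])
P('timer',*[a(u,v,.022) for u,v in [(458,262),(540,240),(565,290),(478,308)]])
P('box',*[a(u,v,.021) for u,v in [(287,384),(331,384),(334,415),(288,418)]])
for n,l,r,v in [('blue',255,312,275),('red',363,428,402),('far',50,117,60)]:
    print(n,'cap width z.054',np.linalg.norm(a(l,v,.054)-a(r,v,.054)), 'z.07',np.linalg.norm(a(l,v,.07)-a(r,v,.07)))
P('far',a(83,60,.06)); P('green',a(543,446,.06))
E
```

```text
blue [0.4884, 0.2605] [0.4895, 0.2605]
red [0.4265, 0.3746] [0.4265, 0.3735]
stain [0.4444, 0.1962] [0.4441, 0.1931]
oil [0.3877, 0.284] [0.3873, 0.2818]
rack [0.6603, 0.1419] [0.5887, 0.1448] [0.5909, 0.2725] [0.6609, 0.2687]
rackscene [0.6599, 0.2661] [0.591, 0.2671] [0.5922, 0.177]
caddy [0.5819, 0.3306] [0.5171, 0.3223] [0.5012, 0.4467] [0.5682, 0.4517]
caddyscene [0.5666, 0.4428] [0.5799, 0.3236] [0.5164, 0.3192] [0.5014, 0.4402]
timer [0.367, 0.2176] [0.3062, 0.1973] [0.299, 0.2502] [0.36, 0.2646]
box [0.4884, 0.3257] [0.461, 0.3271] [0.4606, 0.353] [0.4886, 0.3539]
blue cap width z.054 0.03683890157651126 z.07 0.03574439424687047
red cap width z.054 0.03754001112815513 z.07 0.03642467338527421
far cap width z.054 0.05424548124086163 z.07 0.052633813295369244
far [0.6412, -0.0002]
green [0.349, 0.4171]
```

Red near (cap 37 mm) and blue (37 mm) fit the 38 mm cap. The far red cap measures about 53 mm, so it is the larger one and stays. The two views agree to within 3 mm. Now moving above the red pot, turning the jaws along world x.

step_arm:
  moves: [-0.64,-0.213,0,0.42,-1,-0.64,-0.213,0,0.42,-1,-0.64,-0.213,0,0.42,-1,-0.64,-0.213,0,0.42,-1,-0.64,-0.213,0,0.42,-1]
  force: 30

```text
clock: 0.65
position: [0.3541, 0.4204, 0.2451]
ee_rot: [-0.0, 0.482, 0.876, -0.0]
contact_force: [-0.3, 1.5, 1.3]
width: 0.0855
```

step_arm:
  moves: [-0.155,0.072,0,0.18,-1,-0.155,0.072,0,0.18,-1,-0.155,0.072,0,0.18,-1,-0.155,0.072,0,0.18,-1,-0.155,0.072,0,0.18,-1]

```text
clock: 1.15
position: [0.4253, 0.3753, 0.2449]
ee_rot: [-0.0, 0.706, 0.708, -0.0]
contact_force: [-0.3, 0.3, -0.7]
width: 0.0852
```

```bash
python3 -c "
from h import *
s=st();snap('wrist','w1.png')
for n,p in dict(red=[.4265,.374,.054],blue=[.489,.2605,.054],w1=[.625,.175,.02],w2=[.6245,.237,.02],lb=[.5443,.359,.02]).items(): print(n,proj('w1',p))
"
```

```text
{'clock': 1.15, 'position': [0.4253, 0.3753, 0.2449], 'ee_rot': [-0.0001, 0.7058, 0.7084, -0.0004], 'width': 0.0852, 'qpos': [0.6004, 0.2649, 1.5216, 0.0001, 1.3559, 0.5966], 'contact_force': [-0.2573, 0.3334, -0.6642]}
red [319.1 211.3]
blue [376.4 314.1]
w1 [476.7 361. ]
w2 [483.6 317.1]
lb [426.7 218.1]
```

View pics/w1.png

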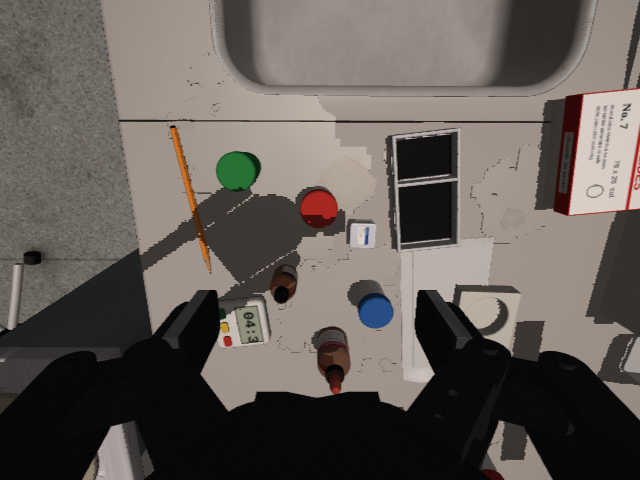

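The wrist view confirms the projections: red lid at (319,209), blue at (376,311), both within 3 px. Descending on the red pot.

step_arm:
  moves: [0,0.002,0.1,0,-1,0,0.002,0.2,0,-1,0,0.002,0.3,0,-1,0,0.002,0.36,0,-1,0,0.002,0.405,0,-1]

```text
clock: 1.7
position: [0.4243, 0.3753, 0.0402]
ee_rot: [-0.0, 0.704, 0.71, -0.002]
contact_force: [0.9, 0.1, 1.2]
width: 0.0854
```

step_arm:
  moves: [0,0,0,0,0.2,0,0,0,0,0.6,0,0,0,0,1,0,0,0,0,1,0,0,0,0,1]

```text
clock: 2.2
position: [0.4271, 0.3768, 0.0447]
ee_rot: [0.0, 0.705, 0.709, 0.002]
contact_force: [-0.5, 0.8, 5.6]
width: 0.0368
```

```bash
python3 - <<'E'
from h import *
st()
P=lambda n,*x:print(n,*[np.round(i[:2],4).tolist() for i in x])
P('well',pt('w1',488,314,.02)); P('caddy',*[pt('w1',u,v,.02) for u,v in [(391,134),(459,128),(459,246),(398,249)]])
P('stain',pt('w1',333,353,.05),pt('w1',336,388,.092));P('oil',pt('w1',282,295,.058))
b=cv2.imread('pics/w1.png')[110:400,380:560]; cv2.imwrite('pics/c3.png',cv2.resize(b,None,fx=2,fy=2,interpolation=2))
E
```

```text
{'clock': 2.2, 'position': [0.4271, 0.3768, 0.0447], 'ee_rot': [0.0003, 0.7054, 0.7088, 0.002], 'width': 0.0368, 'qpos': [0.6006, 0.4468, 1.7963, 0.0002, 0.8945, 0.5956], 'contact_force': [-0.5265, 0.7926, 5.628]}
well [0.6291, 0.2413]
caddy [0.4994, 0.447] [0.5678, 0.4531] [0.5837, 0.3269] [0.5156, 0.3231]
stain [0.4432, 0.2081] [0.4446, 0.1972]
oil [0.3881, 0.2849]
```

View pics/c3.png

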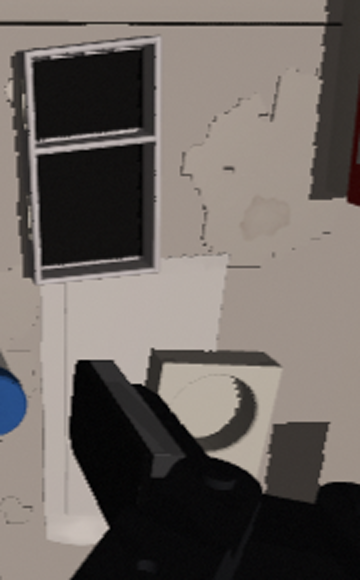

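Grasped: the opening is 36.8 mm on the 38 mm cap. Lifting and carrying it to the left (+y) well first.

step_arm:
  moves: [0,0,-0.08,0,1,0,0,-0.16,0,1,0,0,-0.2,0,1,-0.055,0.08,-0.2,0,1,-0.11,0.16,-0.2,0,1]

```text
clock: 2.7
position: [0.5069, 0.3218, 0.1451]
ee_rot: [0.001, 0.704, 0.71, 0.002]
contact_force: [0.3, 1.3, 0.2]
width: 0.0367
```

step_arm:
  moves: [-0.055,0.08,0,0,1,-0.11,0.16,0,0,1,-0.165,0.24,0,0,1,-0.165,0.24,0,0,1,-0.165,0.24,0,0,1]

```text
clock: 3.2
position: [0.6272, 0.2382, 0.1427]
ee_rot: [-0.0, 0.706, 0.708, -0.0]
contact_force: [-0.6, 0.3, -0.7]
width: 0.0362
```

```bash
python3 - <<'E'
from h import *
st(); a=snap('side','s1.png')['frame']; b=snap('scene','sc1.png')['frame']
print(proj('s1',[.626,.238,.02]),proj('sc1',[.626,.238,.02]))
cv2.imwrite('pics/c4.png',np.hstack([cv2.resize(a[:,100:500],(400,480)),b[:,100:500]]))
E
```

```text
{'clock': 3.2, 'position': [0.6272, 0.2382, 0.1427], 'ee_rot': [-0.0003, 0.7063, 0.7079, -0.0001], 'width': 0.0362, 'qpos': [0.2591, 0.4833, 1.4376, 0.0005, 1.2212, 0.2568], 'contact_force': [-0.5814, 0.3368, -0.6935]}
[213.  264.3] [334.3 187.3]
```

View pics/c4.png

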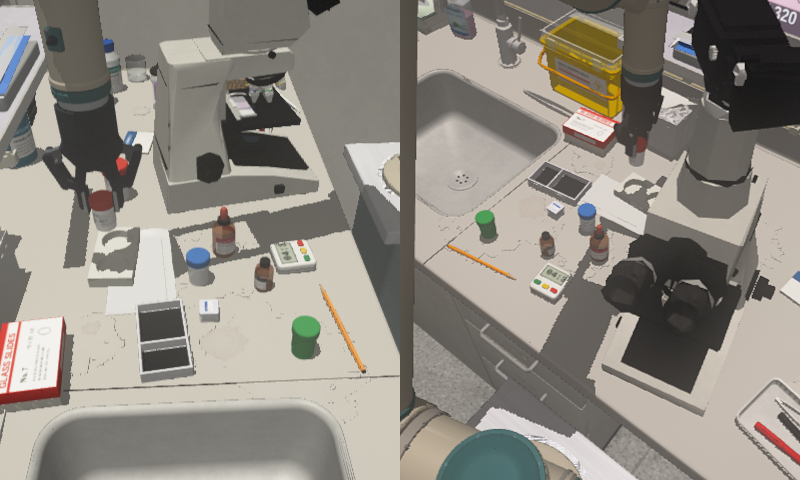

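step_arm:
  moves: [0,-0.002,0.06,0,1,0,-0.002,0.12,0,1,0,-0.002,0.16,0,1,0,-0.002,0.18,0,1,0,-0.002,0.188,0,1]

```text
clock: 3.8
position: [0.6235, 0.2401, 0.0487]
ee_rot: [-0.001, 0.705, 0.709, -0.001]
contact_force: [-6.3, -1.0, 14.7]
width: 0.0368
```

step_arm:
  moves: [0,0,0.002,0,1,0,0,0.002,0,1]

```text
clock: 4.0
position: [0.6261, 0.24, 0.049]
ee_rot: [0.001, 0.705, 0.709, 0.001]
contact_force: [-0.1, -0.2, 0.4]
width: 0.0365
```

step_arm:
  moves: [0,0,0.003,0,1,0,0,0.003,0,1]

```text
clock: 4.2
position: [0.6263, 0.2399, 0.0487]
ee_rot: [0.001, 0.705, 0.709, 0.001]
contact_force: [-2.0, 0.2, 7.2]
width: 0.0365
```

```bash
python3 - <<'E'
from h import *
st(); a=snap('side','s2.png')['frame'][180:320,160:300]; b=snap('scene','sc2.png')['frame'][110:250,270:410]
cv2.imwrite('pics/c5.png',cv2.resize(np.hstack([a,b]),None,fx=2.8,fy=2.8,interpolation=2))
E
```

```text
{'clock': 4.2, 'position': [0.6263, 0.2399, 0.0487], 'ee_rot': [0.0005, 0.7055, 0.7087, 0.0013], 'width': 0.0365, 'qpos': [0.2618, 0.5647, 1.5499, 0.0005, 1.0242, 0.257], 'contact_force': [-1.9951, 0.1621, 7.18]}
```

View pics/c5.png

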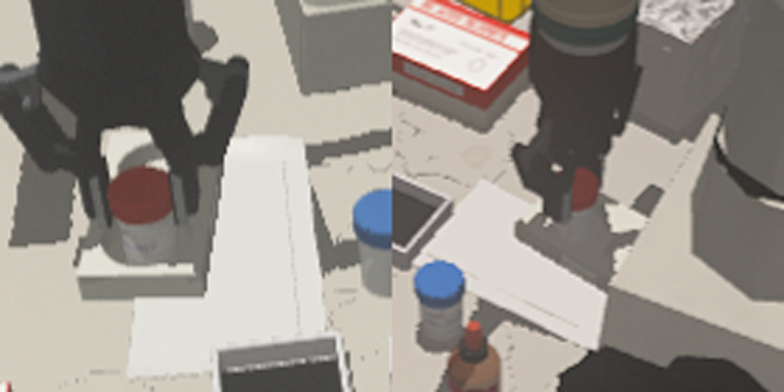

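The pot is in the well: it sits 4 mm higher than on the bench, with a 7 N contact. Releasing, then heading for blue.

step_arm:
  moves: [0,0,0,0,0.0,0,0,0,0,-1,0,0,0,0,-1,0,0,-0.03,0,-1,0,0,-0.1,0,-1]

```text
clock: 4.8
position: [0.6232, 0.2385, 0.0931]
ee_rot: [-0.002, 0.706, 0.709, -0.004]
contact_force: [0.9, 0.1, -0.4]
width: 0.0851
```

step_arm:
  moves: [0,0,-0.05,0,-1,0.02,-0.1,-0.1,0,-1,0.046,-0.2,-0.1,0,-1,0.046,-0.275,-0.1,0,-1,0.046,-0.275,-0.1,0,-1]

```text
clock: 5.3
position: [0.4804, 0.2611, 0.1458]
ee_rot: [-0.002, 0.705, 0.71, -0.003]
contact_force: [-0.5, -0.4, -0.4]
width: 0.0859
```

step_arm:
  moves: [0,0,0,0,-1,0,0,0.06,0,-1,0,0,0.13,0,-1,0,0,0.18,0,-1,0,0,0.204,0,-1]

```text
clock: 5.8
position: [0.4887, 0.2611, 0.0418]
ee_rot: [-0.0, 0.706, 0.708, -0.001]
contact_force: [-0.4, 0.4, -0.7]
width: 0.0854
```

step_arm:
  moves: [0,0,0,0,-1,0,0,0,0,0.3,0,0,0,0,1,0,0,0,0,1,0,0,0,0,1]

```text
clock: 6.3
position: [0.4889, 0.262, 0.0456]
ee_rot: [0.001, 0.705, 0.709, 0.001]
contact_force: [0.3, -0.2, 3.4]
width: 0.036
```

step_arm:
  moves: [0,0,-0.08,0,1,0,0,-0.16,0,1,0,0,-0.2,0,1,0,0.02,-0.2,0,1,0,0.05,-0.2,0,1]

```text
clock: 6.8
position: [0.5131, 0.2618, 0.1447]
ee_rot: [0.0, 0.705, 0.709, 0.0]
contact_force: [1.6, 0.2, -0.7]
width: 0.0366
```

step_arm:
  moves: [0,0.08,0,0,1,-0.03,0.16,0,0,1,-0.07,0.225,0,0,1,-0.12,0.225,0,0,1,-0.166,0.225,0,0,1]

```text
clock: 7.3
position: [0.6272, 0.1776, 0.1411]
ee_rot: [-0.001, 0.706, 0.708, -0.002]
contact_force: [0.3, 0.4, -0.1]
width: 0.0363
```

step_arm:
  moves: [0,0,0,0,1,0,0,0.06,0,1,0,0,0.12,0,1,0,0,0.16,0,1,0,0,0.18,0,1]

```text
clock: 7.8
position: [0.6244, 0.1794, 0.0505]
ee_rot: [-0.002, 0.705, 0.709, -0.002]
contact_force: [0.0, 0.1, -0.2]
width: 0.0363
```

step_arm:
  moves: [0,-0.002,0.006,0,1,0,-0.002,0.012,0,1,0,-0.002,0.012,0,1]

```text
clock: 8.1
position: [0.6251, 0.1796, 0.0497]
ee_rot: [0.0, 0.705, 0.709, 0.0]
contact_force: [-2.1, -0.1, 2.9]
width: 0.0366
```

```bash
python3 - <<'E'
from h import *
st(); a=snap('side','s3.png')['frame'][180:320,160:300]; b=snap('scene','sc3.png')['frame'][110:250,270:410]
cv2.imwrite('pics/c6.png',cv2.resize(np.hstack([a,b]),None,fx=2.8,fy=2.8,interpolation=2))
E
```

```text
{'clock': 8.1, 'position': [0.6251, 0.1796, 0.0497], 'ee_rot': [0.0001, 0.7054, 0.7088, 0.0003], 'width': 0.0366, 'qpos': [0.1728, 0.5396, 1.5975, 0.0002, 1.0039, 0.1679], 'contact_force': [-2.1146, -0.1123, 2.9373]}
```

View pics/c6.png

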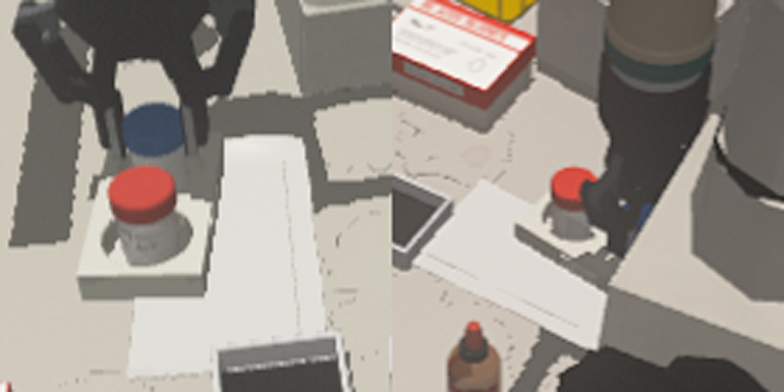

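step_arm:
  moves: [0,0,0,0,0.0,0,0,0,0,-1,0,0,0,0,-1,0,0,-0.05,0,-1,0,0,-0.15,0,-1]

```text
clock: 8.7
position: [0.622, 0.1787, 0.1195]
ee_rot: [-0.003, 0.706, 0.709, -0.004]
contact_force: [0.8, -0.2, 0.5]
width: 0.0855
```

step_arm:
  moves: [0,0,-0.08,0,-1,0.02,-0.1,-0.1,0,-1,0.034,-0.2,-0.1,0,-1,0.034,-0.3,-0.1,0,-1,0.034,-0.362,-0.1,0,-1]

```text
clock: 9.2
position: [0.4401, 0.1954, 0.1731]
ee_rot: [-0.001, 0.705, 0.709, -0.001]
contact_force: [0.5, -0.0, -0.3]
width: 0.0853
```

step_arm:
  moves: [0,0,0,0,-1,0,0,0,0,-1]

```text
clock: 9.4
position: [0.4441, 0.1957, 0.1738]
ee_rot: [0.001, 0.705, 0.709, 0.001]
contact_force: [0.9, 0.6, 0.6]
width: 0.0856
```

step_arm:
  moves: [0,0,0.08,0,-1,0,0,0.16,0,-1,0,0,0.22,0,-1,0,0,0.25,0,-1,0,0,0.262,0,-1]

```text
clock: 9.9
position: [0.4448, 0.1952, 0.0403]
ee_rot: [-0.001, 0.706, 0.708, -0.001]
contact_force: [0.5, -0.4, -0.5]
width: 0.0855
```

step_arm:
  moves: [0,0,0,0,-1,0,0,0,0,0.3,0,0,0,0,1,0,0,0,0,1,0,0,0,0,1]

```text
clock: 10.4
position: [0.4445, 0.1956, 0.0433]
ee_rot: [0.0, 0.705, 0.709, 0.001]
contact_force: [1.0, 0.4, 4.0]
width: 0.0367
```

step_arm:
  moves: [0,0,-0.06,0,1,0,0,-0.12,0,1,0,0,-0.18,0,1,0,0,-0.2,0,1,0,0,-0.2,0,1]

```text
clock: 10.9
position: [0.4447, 0.1957, 0.1437]
ee_rot: [0.001, 0.705, 0.709, 0.002]
contact_force: [0.4, 0.3, -1.5]
width: 0.0365
```

step_arm:
  moves: [0.08,0.05,0,0,1,0.16,0.1,0,0,1,0.24,0.15,0,0,1,0.33,0.199,0,0,1,0.33,0.199,0,0,1]

```text
clock: 11.4
position: [0.5449, 0.3659, 0.1392]
ee_rot: [-0.001, 0.705, 0.71, 0.001]
contact_force: [-0.7, -0.6, -1.5]
width: 0.0367
```

step_arm:
  moves: [0,0,0.06,0,1,0,0,0.1,0,1,0,0,0.12,0,1,0,0,0.12,0,1]

```text
clock: 11.8
position: [0.5407, 0.3596, 0.0794]
ee_rot: [-0.001, 0.706, 0.709, -0.003]
contact_force: [0.3, -0.6, -1.7]
width: 0.0364
```

```bash
python3 - <<'E'
from h import *
st(); a=snap('side','s4.png')['frame'][230:400,200:360]; b=snap('scene','sc4.png')['frame'][110:280,220:380]
cv2.imwrite('pics/c7.png',cv2.resize(np.hstack([a,b]),None,fx=2.5,fy=2.5,interpolation=2))
E
```

```text
{'clock': 11.8, 'position': [0.5407, 0.3596, 0.0794], 'ee_rot': [-0.0009, 0.7056, 0.7086, -0.0029], 'width': 0.0364, 'qpos': [0.4799, 0.5112, 1.5632, -0.0, 1.0732, 0.4756], 'contact_force': [0.294, -0.6274, -1.724]}
```

View pics/c7.png

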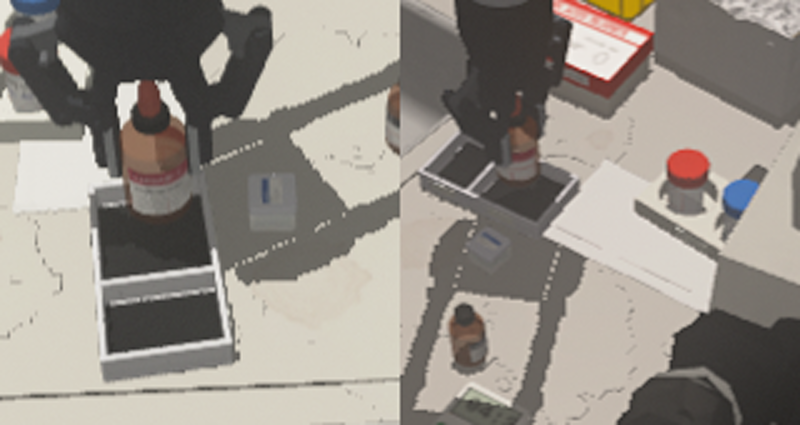

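step_arm:
  moves: [0,0.002,0.04,0,1,0,0.002,0.066,0,1,0,0.002,0.072,0,1,0,0.002,0.072,0,1]

```text
clock: 12.3
position: [0.5438, 0.3609, 0.0474]
ee_rot: [0.0, 0.706, 0.709, 0.0]
contact_force: [-0.3, -0.4, 2.6]
width: 0.0363
```

step_arm:
  moves: [0,0,0.003,0,1,0,0,0.006,0,1,0,0,0.006,0,1]

```text
clock: 12.6
position: [0.5438, 0.3609, 0.0473]
ee_rot: [0.0, 0.705, 0.709, 0.001]
contact_force: [-3.9, -4.2, 17.3]
width: 0.0365
```

step_arm:
  moves: [0,0,-0.006,0,1,0,0,-0.006,0,-1,0,0,-0.006,0,-1,0,0,-0.006,0,-1,0,0,-0.08,0,-1]

```text
clock: 13.1
position: [0.54, 0.359, 0.0781]
ee_rot: [-0.002, 0.706, 0.709, -0.006]
contact_force: [-0.2, -0.4, 0.2]
width: 0.0853
```

step_arm:
  moves: [0,0,-0.1,0,-1,0,0,-0.18,0,-1,-0.05,-0.1,-0.18,0,-1,-0.1,-0.2,-0.18,0,-1,-0.152,-0.312,-0.18,0,-1]

```text
clock: 13.6
position: [0.4079, 0.2935, 0.1731]
ee_rot: [-0.0, 0.706, 0.709, -0.0]
contact_force: [-0.8, -0.1, -0.5]
width: 0.0852
```

step_arm:
  moves: [0,0,0,0,-1,0,0,0,0,-1]

```text
clock: 13.8
position: [0.4083, 0.294, 0.1734]
ee_rot: [0.0, 0.705, 0.709, 0.0]
contact_force: [0.3, -0.0, 1.4]
width: 0.0852
```

step_arm:
  moves: [-0.016,-0.041,0,0,-1,-0.016,-0.041,0.1,0,-1,-0.016,-0.041,0.19,0,-1,-0.016,-0.041,0.25,0,-1,-0.016,-0.041,0.279,0,-1]

```text
clock: 14.3
position: [0.3894, 0.2864, 0.0309]
ee_rot: [-0.0, 0.706, 0.709, -0.001]
contact_force: [-0.7, -0.6, 0.1]
width: 0.0853
```

step_arm:
  moves: [0,0,0,0,-1,0,0,0,0,0.3,0,0,0,0,1,0,0,0,0,1,0,0,0,0,1]

```text
clock: 14.8
position: [0.3894, 0.2866, 0.0347]
ee_rot: [0.0, 0.705, 0.709, 0.001]
contact_force: [-0.3, -0.1, 4.2]
width: 0.0279
```

step_arm:
  moves: [0,0,-0.06,0,1,0,0,-0.14,0,1,0,0,-0.22,0,1,0,0,-0.22,0,1,0,0,-0.22,0,1]

```text
clock: 15.3
position: [0.3892, 0.2865, 0.1451]
ee_rot: [0.0, 0.705, 0.709, 0.002]
contact_force: [-0.8, -0.3, -0.5]
width: 0.0274
```

step_arm:
  moves: [0.09,0,0,0,1,0.18,0.05,0,0,1,0.275,0.1,0,0,1,0.275,0.19,0,0,1,0.275,0.298,0,0,1]

```text
clock: 15.8
position: [0.5323, 0.4262, 0.1414]
ee_rot: [-0.001, 0.704, 0.71, -0.002]
contact_force: [-0.0, 0.0, -1.0]
width: 0.0277
```

step_arm:
  moves: [0,0,0,0,1,0,0,0.06,0,1,0,0,0.12,0,1,0,0,0.14,0,1,0,0,0.14,0,1]

```text
clock: 16.3
position: [0.531, 0.4231, 0.0707]
ee_rot: [-0.001, 0.706, 0.709, -0.003]
contact_force: [-0.2, 0.2, -0.2]
width: 0.0273
```

```bash
python3 - <<'E'
from h import *
st(); a=snap('side','s5.png')['frame'][230:400,200:360]; b=snap('scene','sc5.png')['frame'][110:280,220:380]
cv2.imwrite('pics/c8.png',cv2.resize(np.hstack([a,b]),None,fx=2.5,fy=2.5,interpolation=2))
E
```

```text
{'clock': 16.3, 'position': [0.531, 0.4231, 0.0707], 'ee_rot': [-0.0007, 0.7055, 0.7087, -0.0032], 'width': 0.0273, 'qpos': [0.5703, 0.558, 1.498, 0.0001, 1.0923, 0.5658], 'contact_force': [-0.2143, 0.2378, -0.1718]}
```

View pics/c8.png

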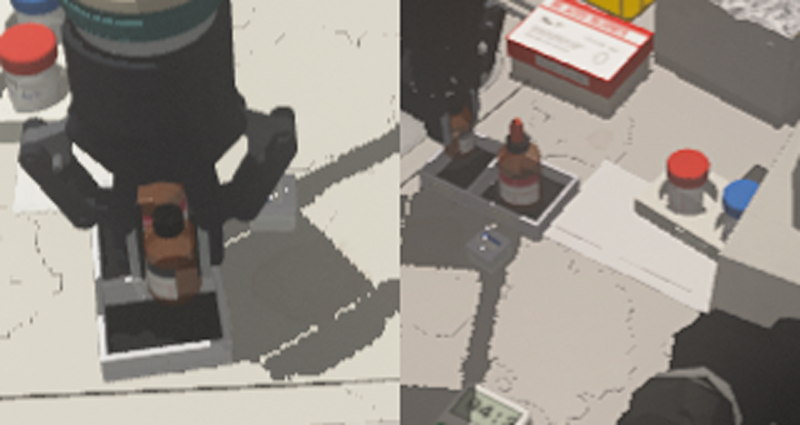

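step_arm:
  moves: [0,0.008,0.03,0,1,0,0.008,0.06,0,1,0,0.008,0.073,0,1,0,0.008,0.073,0,1]

```text
clock: 16.8
position: [0.5371, 0.4242, 0.0385]
ee_rot: [0.0, 0.706, 0.709, -0.0]
contact_force: [-2.0, -0.9, 8.3]
width: 0.0275
```

step_arm:
  moves: [0,0,0.003,0,1,0,0,0.004,0,1,0,0,0.004,0,1]

```text
clock: 17.1
position: [0.5371, 0.4243, 0.0384]
ee_rot: [0.0, 0.705, 0.709, 0.0]
contact_force: [-3.2, -2.5, 17.0]
width: 0.0272
```

On the floor, 17 N. Easing off, releasing and retreating upward.

step_arm:
  moves: [0,0,-0.006,0,1,0,0,-0.006,0,-1,0,0,-0.006,0,-1,0,0,-0.006,0,-1,0,0,-0.08,0,-1]

```text
clock: 17.6
position: [0.5336, 0.422, 0.0696]
ee_rot: [-0.001, 0.706, 0.709, -0.006]
contact_force: [0.4, 0.6, 0.7]
width: 0.0832
```

step_arm:
  moves: [0,0,-0.1,0,-1,0,0,-0.2,0,-1,0.08,-0.08,-0.25,0,-1,0.16,-0.16,-0.25,0,-1,0.2,-0.24,-0.25,0,-1]

```text
clock: 18.1
position: [0.4269, 0.5198, 0.2011]
ee_rot: [-0.0, 0.706, 0.708, 0.002]
contact_force: [0.2, 0.5, -0.5]
width: 0.0852
```

step_arm:
  moves: [0.08,-0.1,0,0,-1,0.16,-0.18,0,0,-1,0.16,-0.18,0,0,-1,0.16,-0.18,0,0,-1,0.16,-0.18,0,0,-1]

```text
clock: 18.6
position: [0.3366, 0.597, 0.1995]
ee_rot: [0.001, 0.705, 0.709, -0.0]
contact_force: [0.4, -0.2, 0.2]
width: 0.0855
```

```bash
python3 - <<'E'
from h import *
st(); a=snap('side','s6.png')['frame'][180:400,180:440]; b=snap('scene','sc6.png')['frame'][150:300,200:360]
cv2.imwrite('pics/c9.png',np.hstack([cv2.resize(a,(472,400)),cv2.resize(b,(320,400))]))
for n,p in dict(red=[.626,.238,.058],blue=[.626,.176,.058],stain=[.544,.361,.096],oil=[.538,.424,.062]).items(): print(n,(proj('s6',p)-[180,180])*472/260,(proj('sc6',p)-[200,150])*[2,2.667]+[472,0])
E
```

```text
{'clock': 18.6, 'position': [0.3366, 0.597, 0.1995], 'ee_rot': [0.0008, 0.7052, 0.709, -0.0004], 'width': 0.0855, 'qpos': [0.9567, 0.4674, 1.3187, -0.0015, 1.3564, 0.9517], 'contact_force': [0.4365, -0.2076, 0.2314]}
red [ 54.28       120.54153846] [742.2     66.9417]
blue [61.17846154 76.42769231] [789.8   101.346]
stain [141.23692308 185.71384615] [603.4     22.4028]
oil [150.31384615 281.20307692] [558.      24.2697]
```

View pics/c9.png

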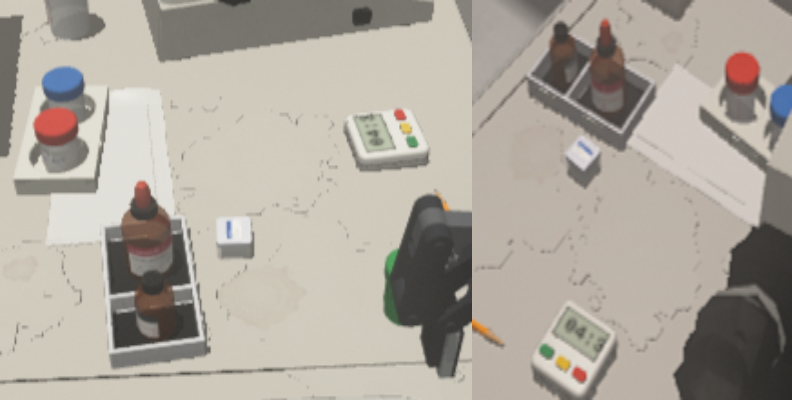

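All four are upright in place; the timer and box have not moved. Handing in.

```bash
python3 -c "
from rig import job
print(job.sign_off())"
```

```text
the job is handed in; nothing more can be done
None
```

The job is done and handed in at about 19 s of the 104 s allowed. Sign-off reports no verdict, so success rests on my own checks.

- **Pots:** the red-lid and blue-lid pots each stand in a rack well. I left the green pot and the larger far red-lid pot alone (its cap measured about 53 mm, against 38 mm for the real pots).
- **Bottles:** the dropper bottle stands in the caddy's longer bay and the oil bottle in the shorter one.
- **Seating:** each container was lowered to light floor contact (3 to 17 N). Each came to rest about 4 mm above its bench height, which matches the well and bay floors.
- **Last pictures:** all four stand upright, within a few pixels of where I aimed. The gripper was clear and open at 0.2 m height. The timer and cover-slip box look unmoved by eye; I did not re-measure them.
- **Small disagreement:** the views disagreed by a few millimetres on the rack and caddy centres, so I used a middle value. No check failed.

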